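# Isolate the bench outlet and lock it out

## Robot

A 7-joint arm with a two-finger parallel gripper is mounted at the origin on the work surface; the furniture and walls round the work are solid. World frame = base frame: x ahead of the robot, y to its left, z up, the work surface at z = 0. Lengths are in m, angles in rad, forces in N, time in s.
With the tool pointing down it reaches from about 0.4 to 0.75 m from the base axis. Payload 19.5 kg.
Tool frame: the origin (TCP) lies midway between the tips of the shut fingers; the grasp point (between the pads) lies 19 mm behind it; z points along the fingers, y is the line along which they close (so a half turn about z gives the same grasp; the last joint's range is limited). The gripper opens to 85 mm and grips with 20 to 120 N. Pads are 22 mm wide; open, the fingers measure 114 mm over their backs; the gripper's body (76 mm by 85 mm) begins 54 mm behind the grasp point. The pads swing forward as they close: fully open they stand 13 mm farther back than shut.
Start: joints at [-1.18, 0.707, -0.028, 1.485, 0.022, 0.951, -0.075], TCP at [0.241, 0.522, 0.231] pointing down, gripper open.
Joint ranges: [-2.71, 2.71], [-0.32, 2.16], [-1.57, 1.52], [0, 2.45], [-1.46, 4.6], [0, 2.02], [-2.83, 2.83]. Speed limits (rad/s): [1.89, 1.89, 2.57, 2.57, 3.01, 3.01, 3.01].

## Interface

Orientations are given as a unit quaternion [w, x, y, z].
In Python, from workcell import env gives the robot as it stands. The module is installed in compiled form; this text tells all that it offers.
- The arm moves only by the tool arm_command, never from a script. Its argument "rows" is a list of rows, each a list of 3 entries, a list of its own where there are three numbers: the shift along the world's x, y, z in cm, then the turn, a rotation vector about the world's x, y, z in rad, then the opening, from 0 (shut) to 1 (fully open). A call has 1 to 12 rows; each row is the pose to reach, as a shift and turn from the pose commanded when the call began; what a row does not reach only later rows make up. A row lasts 1/12 s, in which the tool goes at most 41.7 mm and 7.16 degrees, less where a joint would pass 70% of its speed; a pose out of reach is approached as far as the arm can. A call with a gripper value outside its range is refused whole. The fingers move at their own pace and stop on an object; "newtons" is the grip in N (left out, the last holds). Time passes only in rows, so rows that repeat a pose let the fingers close. It gives the time, the measured TCP pose, the force, the opening and the grip force at its end, in the units of the state.
- env.sense(): the state, without advancing time (a new reading comes with each control period).
- env.read_camera(name): name is "side" or "top"; returns a dict with "image" (384x512x3 uint8, red, green, blue), "fx", "fy", "cx", "cy" (pixels), "origin" and "orientation" of the camera in the world. Camera axes: x right, y up, looking along -z (the intrinsics and any distortion apply to the point x, -y, -z); pixel columns grow to the right and rows downward; lengths in m; the calibration is good to about 2 mm. A picture is of the moment at which its call begins. There is no depth.
- env.job_done(): hands the job in; it is judged then, once.
The state is a dict: "time": time; "qpos": joint angles; "qvel": joint speeds; "tau": joint torques, N m; "eef_pos": TCP position; "eef_rot": TCP orientation; "ft_force": force on the tool from outside, world axes, zero at the start; "moment": the same for the moment, N m; "width": opening from 0.0 (shut) to 1.0 (fully open); "grasp_force": force on a finger pad.
Only numpy, scipy, OpenCV 4.12 (cv2) and the standard library are available. Lean on these libraries where they do the work, as an engineer would, in place of code of your own. Each camera call takes 0.05 s, during which the arm holds its last target. There are 200 camera calls.

## Task

The grinder's disc is going to be changed, so isolate the bench outlet first: flip the toggle lever on the grey isolator console over to its other side (off) until it snaps home. Then lock it off: take the slim lock-out pin from the wooden rack and lower it, without letting it drop, through the three eyes beside the lever until its shoulder stops fully home on the smallest, lowest eye, and let go of it there. Leave the stout pin in the rack and the tin of rods where they are.

Things in the scene. Friction and masses are not known exactly. Their poses are not given: they have to be found in the camera images.
- lever (a joint): angle of the console's toggle lever, rad: 0 = on (the start, leaning to the right for someone facing the panel), 0.88 = off (leaning to the left), 0.44 = upright off the panel. An over-centre spring pushes it away from 0.44 to whichever stop it is nearer, so past 0.44 it snaps to off by itself; pushing it off its stop takes about 6 N near its tip. The lever swings parallel to the panel's width, about an axis that runs up the panel's slope.
- lever_tip (a point): point on the lever's axis near its free end, 95 mm from the pivot; the lever is a round steel bat 108 mm long, 15 mm thick in its outer 40 mm and 11 mm thick nearer the panel
- lever_pivot (a point): fixed point of the lever's pivot on the panel, axes as for eye_low. The lever at mid-travel would point along this point's -x
- eye_low (a point): centre of the top face of the lowest, smallest eye (hole 20 mm, 36 mm across, 9 mm thick) on the leaning front of the grey fixed console (170 wide, 150 deep, 152 mm tall). z: up the panel's slope along the three eyes' common axis, leaning 28 degrees back from vertical; x: into the panel, whose backing plate lies 29 mm behind the eyes' axis; y: level, to the left for one facing the panel. Open air below
- eye_mid (a point): centre of the top face of the middle eye (hole 29 mm, 43 mm across, 9 mm thick), 60 mm up the slope from eye_low; axes the same. The lever passes between the low and the middle eye, 27 mm above eye_low, and stands in the pin's way until it has been flipped
- eye_top (a point): centre of the top face of the top, largest eye (hole 34 mm widening to 40 mm at its top face, 52 mm across outside, 9 mm thick), 90 mm up the slope from eye_low; axes the same. The console's leaning panel ends 22 mm further up the slope than this eye and lies behind the pin's head, so fingers that close along y have the most room
- pin_head (a point): centre of the knurled round head (30 mm diameter, 45 mm long) of the slim lock-out pin, half-way up the head; its z axis runs along the pin, up. The pin is steel, 173 mm long in all, 0.34 kg, round throughout: nose tapering to 9 mm, shank 16 mm diameter and 28 mm long, then a flat shoulder, then a body 24 mm diameter and 100 mm long, then the head. It stands upright in the rack, its shoulder resting on the rack's top
- lock_pin: the lock-out pin, its origin on its axis at the level of its flat shoulder, z up along the pin; 122.5 mm below pin_head; the nose's tip is 28 mm further down. The body above it (24 mm) passes the top and middle eyes but not the lowest
- pin_rack: fixed hardwood block 66 x 158 x 46 mm, origin at the centre of its underside, long side along its y; two upright holes 19 mm wide and 34 mm deep at y = -42 and +42 mm, one holding the lock-out pin, the other the stout bench pin (either way round). The room's wall stands behind the table's back edge, its face at x = 0.66 m: keep the wrist back from it when swinging from the rack to the console
- bench_pin_head (a point): centre of the head (42 mm diameter, 35 mm long) of the stout, short bench pin, 108 mm long with a body 34 mm thick; not needed, stays in the rack, its head centre 62.5 mm above the rack's top
- rod_tin: tin of rods, 70 mm across, 140 mm high with its rods, standing loose on the table near the back; origin at the centre of its underside; leave alone
Things that resemble listed ones, but are neither listed nor needed, are in the scene too. Leave any blue or pink look-alike of the lock_pin alone.

How it is judged:
By the outcome, as a careful person would: the job done as asked, in the order asked, and still so for the second after the job is handed in, with the robot touching nothing.
It also fails if it takes over 64 s, if anything falls off the work surface, if the arm or the gripper's body presses on something with over 40 N, if the wrist force passes 120 N, or if a joint passes its speed limit or range.

## Working session

There is one attempt and no reset: what is moved stays moved. The work goes in short steps, Python scripts to look and compute and a tool call to move; the robot and the scene stay as the last step left them, time stands still between calls to the robot, and variables do not carry over. Pictures are saved under pics/ and viewed, at most 10 in all, crops included, and the job is handed in when it is done.

Besides the shell and the picture viewer there is one more tool, called after ">>>" in YAML: its name, and indented under it one key for each argument. arm_command: Moves the arm, as the interface text tells. Its arguments: {"type":"object","properties":{"rows":{"type":"array","items":{"type":"array"}},"newtons":{"type":"number"}},"required":["rows"]}

```bash
mkdir -p pics; cat > h.py <<'E'
import numpy as np, cv2
from scipy.spatial.transform import Rotation as R
from workcell import env
def cam(n):
    c=env.read_camera(n); c['R']=R.from_quat(np.roll(c['orientation'],-1)).as_matrix(); c['o']=np.array(c['origin']); return c
def ray(c,u,v):
    d=c['R']@np.array([(u-c['cx'])/c['fx'],-(v-c['cy'])/c['fy'],-1.]); return c['o'],d/np.linalg.norm(d)
def proj(c,p):
    q=c['R'].T@(np.asarray(p)-c['o']); return np.array([c['cx']-c['fx']*q[0]/q[2],c['cy']+c['fy']*q[1]/q[2]])
def onz(c,u,v,z):
    o,d=ray(c,u,v); return o+d*(z-o[2])/d[2]
def tri(c1,p1,c2,p2):
    o1,d1=ray(c1,*p1);o2,d2=ray(c2,*p2)
    s=np.linalg.lstsq(np.c_[d1,-d2],o2-o1,rcond=None)[0]
    a=o1+s[0]*d1;b=o2+s[1]*d2
    return (a+b)/2,np.linalg.norm(a-b)
E
python3 - <<'E'
from h import *
import pickle
for n in('side','top'):
    c=cam(n); print({k:v for k,v in c.items() if k not in('image','R','o')})
    pickle.dump(c,open(n+'0.pkl','wb'))
    cv2.imwrite(f'pics/{n}0.png',cv2.resize(c['image'][:,:,::-1],(800,600),interpolation=cv2.INTER_CUBIC))
print(env.sense())
E
```

```text
{'fx': 415.2780916585189, 'fy': 415.2780916585189, 'cx': 255.88285708382307, 'cy': 189.03744777001447, 'origin': array([ 0.20971147, -0.82268087,  0.91882777]), 'orientation': array([ 0.90255706,  0.41618626, -0.04929257, -0.09874209])}
{'fx': 380.39159047524885, 'fy': 380.39159047524885, 'cx': 250.6288935692154, 'cy': 186.62625678212714, 'origin': array([0.37588458, 0.04662821, 1.09816451]), 'orientation': array([-0.69939768, -0.02445126,  0.00328687,  0.71430681])}
{'time': 0.1, 'qpos': array([-1.1796981 ,  0.7070055 , -0.02763644,  1.48489716,  0.02202169,
        0.95090262, -0.07550551]), 'qvel': array([-0.00071082, -0.0032862 , -0.00060983, -0.00194176, -0.0019764 ,
        0.00043807,  0.00143715]), 'tau': array([ 2.25446696e-03, -8.84274960e+01,  1.23677161e+00, -2.36447471e+01,
        1.70213665e-02,  5.06152181e-03, -9.25087591e-06]), 'eef_pos': array([0.24106895, 0.5217943 , 0.23090727]), 'eef_rot': array([-8.26121269e-05,  2.14704251e-01,  9.76679004e-01, -4.47219459e-04]), 'ft_force': array([ 0.82451719,  0.11216288, -0.43776179]), 'moment': array([-0.03356214, -0.05149483,  0.02052428]), 'grasp_force': 0.0, 'width': 1.002705286302043}
```

View pics/side0.png

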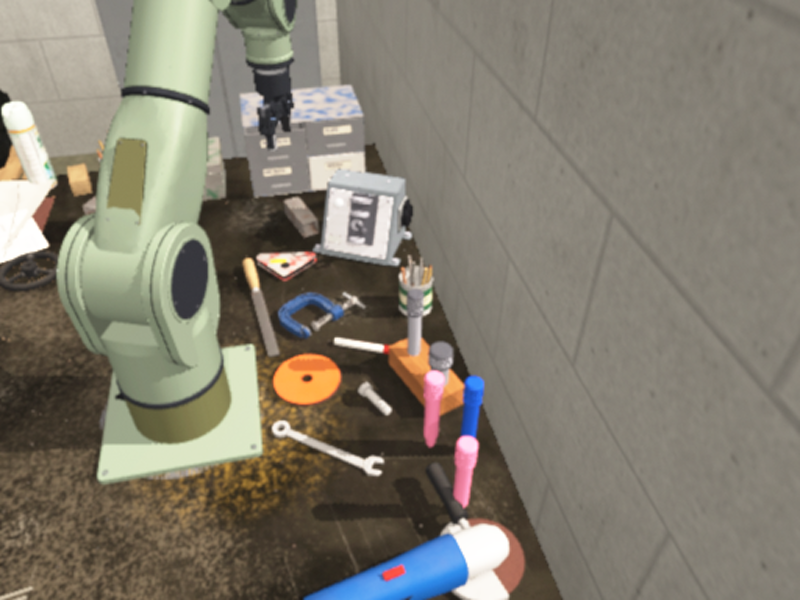

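View pics/top0.png

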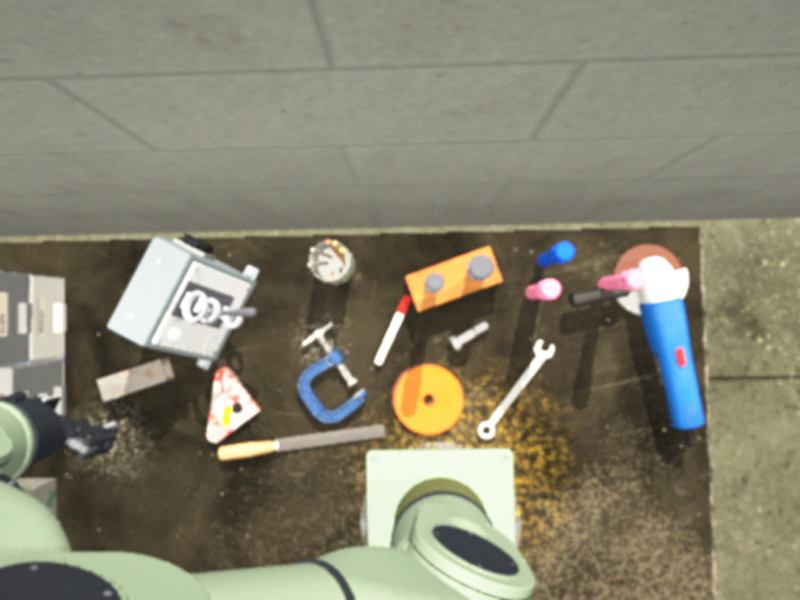

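The side view shows the console at about (365,215) and the rack at (425,375), with the slim pin's grey head at (414,300) and the stout pin at (440,355). In the top view the console is at (185,300) with its panel facing lower right, the slim pin at (433,284) and the stout pin at (482,267). I'll make zoomed crops next.

```bash
python3 - <<'E'
from h import *
import pickle
T=pickle.load(open('top0.pkl','rb'))['image'];S=pickle.load(open('side0.pkl','rb'))['image']
def z(im,u,v,w=66,h=50): return cv2.resize(im[v:v+h,u:u+w,::-1],(396,300),interpolation=cv2.INTER_CUBIC)
a=np.vstack([np.hstack([z(S,200,108),z(T,100,160)]),np.hstack([z(S,238,178),z(T,256,152)])])
cv2.imwrite('pics/z0.png',a)
E
```

```text
(no output)
```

View pics/z0.png

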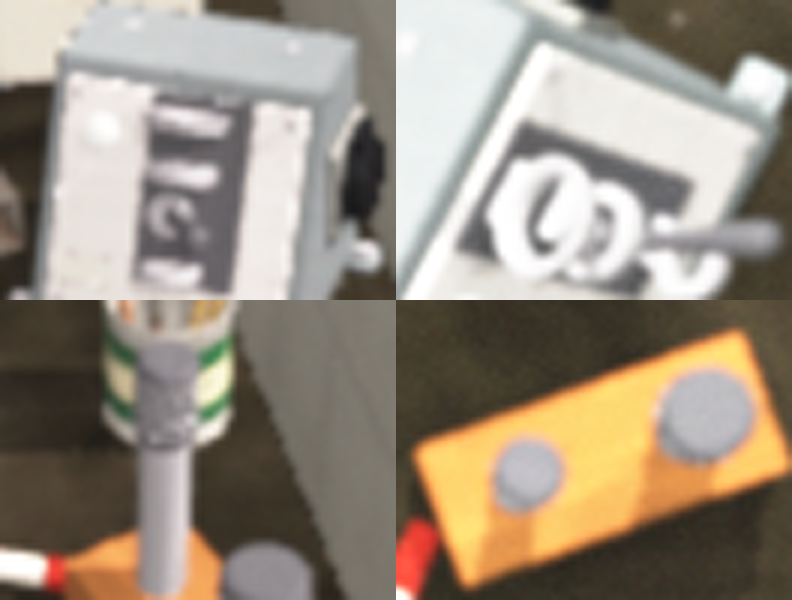

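The crops show the rings in the top view centred near (540,215), (607,232) and (690,260), with the lever tip at (775,235). In the side view the eyes are at (190,120), (187,175) and (185,270). The slim head's top disc is at (168,352) in the side crop and (531,467) in the top crop.

```bash
python3 - <<'E'
from h import *
import pickle
T=pickle.load(open('top0.pkl','rb'));S=pickle.load(open('side0.pkl','rb'))
f=lambda o:lambda p:(o[0]+p[0]/6-.42,o[1]+p[1]/6-.42)
sc=f((200,108));tc=f((100-66,160));sr=f((238,178-50));tr=f((256-66,152-50))
np.set_printoptions(precision=4,suppress=True)
for n,s,t in [('top eye',(190,120),(540,215)),('mid',(187,175),(607,232)),('low',(185,268),(688,262)),
  ('plateTR',(252,103),(520,125)),('plateTL',(152,95),(462,252)),('leverTip',(180,220),(778,235)),('panelTR',(308,107),(548,42)),('consTR',(355,45),(530,10))]:
    print(n,*tri(S,sc(s),T,tc(t)))
for n,s,t in [('slim top',(168,352),(531,467)),('stout top',(267,562),(709,410))]:
    print(n,*tri(S,sr(s),T,tr(t)), onz(T,*tr(t),.191 if n[1]=='l' else .126))
for p in [(416,450),(742,330),(790,462),(468,588)]: print(onz(T,*tr(p),.046))
E
```

```text
top eye [0.3998 0.3953 0.1489] 0.003287204018639367
mid [0.3931 0.3747 0.1254] 0.004497283410121498
low [0.383  0.3538 0.0762] 0.011555893197297428
plateTR [0.4378 0.4028 0.1508] 0.003236134699305732
plateTL [0.3842 0.4294 0.1471] 0.0015732689508311636
leverTip [0.3831 0.296  0.1481] 0.009446245048847005
panelTR [0.4705 0.3909 0.1511] 0.0007445085407296089
consTR [0.4871 0.3802 0.1959] 0.015597264585030402
slim top [0.4277 0.0078 0.1974] 0.0009958888947567998 [0.4276 0.0076 0.191 ]
stout top [ 0.4545 -0.0705  0.1349] 0.0027069891791372306 [ 0.4539 -0.0713  0.126 ]
[0.4449 0.0542 0.046 ]
[ 0.4969 -0.0971  0.046 ]
[ 0.4355 -0.1174  0.046 ]
[0.3807 0.0316 0.046 ]
```

```bash
cat >> h.py <<'E'
def frame(low,yaw):
    f=np.array([np.cos(yaw),np.sin(yaw),0]);k=np.array([0,0,1.]);t=np.radians(28)
    z=np.cos(t)*k+np.sin(t)*f;x=np.cos(t)*f-np.sin(t)*k;y=np.cross(z,x)
    return np.c_[x,y,z],np.array(low)
def crop(c,u,v,w,h,s,draw=[]):
    im=cv2.resize(c['image'][v:v+h,u:u+w,::-1],(w*s,h*s),interpolation=cv2.INTER_CUBIC)
    for pts,col in draw:
        q=np.array([(proj(c,p)-[u,v]+.5)*s-.5 for p in pts]).round().astype(np.int32)
        cv2.polylines(im,[q],False,col,1,cv2.LINE_AA)
    return im
def circ(M,o,z,r,n=40):
    a=np.linspace(0,2*np.pi,n);return [o+M@np.array([r*np.cos(i),r*np.sin(i),z]) for i in a]
E
cat > ov.py <<'E'
from h import *
import pickle,sys
from scipy.optimize import least_squares
T=pickle.load(open('top0.pkl','rb'));S=pickle.load(open('side0.pkl','rb'))
f=lambda o:lambda p:(o[0]+p[0]/6-.42,o[1]+p[1]/6-.42)
sc=f((200,108));tc=f((34,160))
P=[((0,0,.09),(190,120),(540,215)),((0,0,.06),(187,175),(607,232))]
def res(q):
    M,o=frame(q[:3],q[3]);e=[]
    for l,s,t in P:
        p=o+M@np.array(l);e+=[proj(S,p)-sc(s),proj(T,p)-tc(t)]
    a=onz(T,160*.64-.2,237*.64-.2,.152);b=onz(T,110*.64-.2,325*.64-.2,.152);d=(b-a)[:2];d/=np.linalg.norm(d)
    p=onz(T,*tc((520,125)),o[2]+.09)-onz(T,*tc((462,252)),o[2]+.09);p=-p[:2]/np.linalg.norm(p[:2])
    y=M[:2,1]
    return np.concatenate(e+[(d-y)*30,(p-y)*30,[(o[2]-.067)*300]])
q=least_squares(res,[.381,.357,.069,1.1]).x
print(q,res(q).round(2))
if len(sys.argv)>1:q=np.array(eval(sys.argv[1]))
M,o=frame(q[:3],q[3])
print(M.round(3))
D=[(circ(M,o,z,r),c) for z,r,c in[(0,.018,(0,0,255)),(0,.01,(0,0,255)),(.06,.0215,(0,255,0)),(.06,.0145,(0,255,0)),(.09,.026,(255,0,0)),(.09,.02,(255,0,0))]]
pv=o+M@np.array([.029,0,.027]);print('pivot',pv)
ld=M@np.array([-np.cos(.44),-np.sin(.44),0])
D.append(([pv,pv+.108*ld],(0,255,255)));print('tip',pv+.095*ld)
cv2.imwrite(sys.argv[2] if len(sys.argv)>2 else 'pics/ov.png',np.hstack([crop(S,205,110,50,60,8,D),crop(T,110,165,50,60,8,D)]))
E
python3 ov.py
```

```text
[0.37965829 0.35520895 0.06862469 1.08718487] [-0.49  0.6   1.28 -0.44 -0.98  0.08 -1.42 -0.68  0.67  1.22 -0.56 -1.13
  0.49]
[[ 0.411 -0.885  0.218]
 [ 0.782  0.465  0.416]
 [-0.469  0.     0.883]]
pivot [0.39745827 0.38910013 0.0788496 ]
tip [0.39799457 0.30309751 0.11920134]
```

View pics/ov.png

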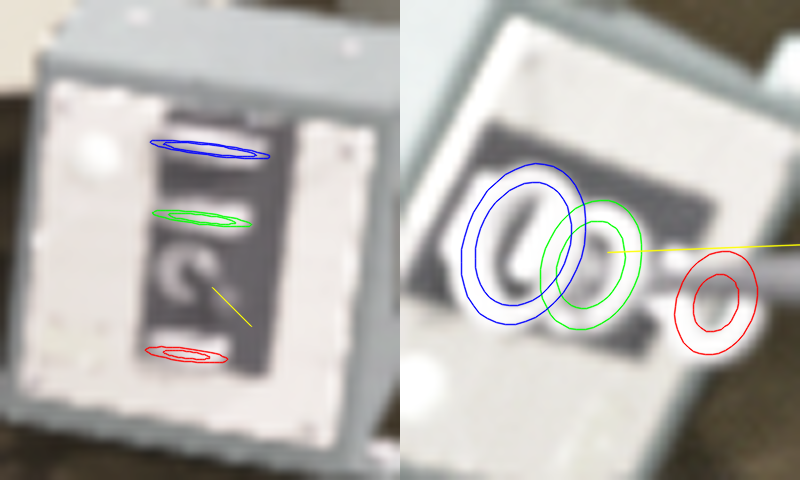

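The overlay shows the modelled rings lying a few pixels right of the imaged ones in the top view, and the lever lying about 3 px lower than modelled. I'll refine using the dark plate's four corners, at 8x crop pixels of side (165,105),(295,125),(268,378),(138,372) and top (405,290),(485,125),(715,200),(640,360).

```bash
python3 - <<'E'
from h import *
import pickle
np.set_printoptions(precision=4,suppress=True)
T=pickle.load(open('top0.pkl','rb'));S=pickle.load(open('side0.pkl','rb'))
s8=lambda p:(205+p[0]/8-.44,110+p[1]/8-.44);t8=lambda p:(110+(p[0]-400)/8-.44,165+p[1]/8-.44)
# sub-pixel: dark-plate mask (dark, unsaturated) in both views
c=[]
for s,t in zip([(165,105),(295,125),(268,378),(138,372)],[(405,290),(485,125),(715,200),(640,360)]):
    p,e=tri(S,s8(s),T,t8(t));c.append(p);print(p,round(e,4))
c=np.array(c);print('yaw from sides',[np.degrees(np.arctan2(*(a-b)[1::-1])) for a,b in((c[0],c[3]),(c[1],c[2]))],'from top/bot',[np.degrees(np.arctan2(*(a-b)[1::-1]))-90 for a,b in((c[0],c[1]),(c[3],c[2]))])
print('len',np.linalg.norm(c[0]-c[3]),np.linalg.norm(c[1]-c[2]),np.linalg.norm(c[0]-c[1]),np.linalg.norm(c[2]-c[3]), 'lean',[np.degrees(np.arctan2(np.hypot(*(a-b)[:2]),(a-b)[2])) for a,b in((c[0],c[3]),(c[1],c[2]))])
print('centre',c.mean(0))
for z in(.11,.125,.14): print('lever end',onz(T,34+782/6-.42,160+236/6-.42,z))
im=cv2.cvtColor(T['image'],cv2.COLOR_RGB2GRAY)[176:216,106:172]
im2=cv2.cvtColor(S['image'],cv2.COLOR_RGB2GRAY)[118:160,216:246]
cv2.imwrite('pics/e.png',np.hstack([cv2.resize(im,(528,320),interpolation=cv2.INTER_LANCZOS4),cv2.resize(im2,(229,320),interpolation=cv2.INTER_LANCZOS4)]))
E
```

```text
[0.3857 0.4294 0.1499] 0.0007
[0.438  0.404  0.1482] 0.0022
[0.4162 0.3618 0.0456] 0.0014
[0.3614 0.3916 0.0362] 0.0026
yaw from sides [np.float64(57.244737152113146), np.float64(62.685696627880546)] from top/bot [np.float64(64.13641334441354), np.float64(61.39761428489905)]
len 0.12223518868556867 0.11309060307019013 0.058172121646647375 0.06311533401087491 lean [np.float64(21.540050407998365), np.float64(24.86446019554809)]
centre [0.4003 0.3967 0.095 ]
lever end [0.3878 0.3034 0.11  ]
lever end [0.3876 0.2995 0.125 ]
lever end [0.3874 0.2956 0.14  ]
```

Yaw comes out at about 62°. The lever pivot lies about 7 mm left of the eyes' axis, so the tip is near (0.388, 0.306, 0.118). The fingers' wide side already faces the push direction, so I'll go over and push with shut fingers.

>>> arm_command:
  rows:
    - [[17.8,-22.3,0],[0,0,0],0]
    - [[17.8,-22.3,0],[0,0,0],0]
    - [[17.8,-22.3,0],[0,0,0],0]
    - [[17.8,-22.3,0],[0,0,0],0]
    - [[17.8,-22.3,0],[0,0,0],0]
    - [[17.8,-22.3,0],[0,0,0],0]
    - [[17.8,-22.3,0],[0,0,0],0]
    - [[17.8,-22.3,0],[0,0,0],0]
    - [[17.8,-22.3,0],[0,0,0],0]

```text
time: 0.85
eef_pos: [0.4201, 0.2974, 0.2311]
eef_rot: [-0.0, 0.216, 0.976, -0.0]
ft_force: [-0.2, 0.5, -0.4]
width: 0.0
grasp_force: 0.0
```

>>> arm_command:
  rows:
    - [[0.2,0,-4],[0,0,0],0]
    - [[0.2,0,-8],[0,0,0],0]
    - [[0.2,0,-11],[0,0,0],0]
    - [[0.2,0,-13.7],[0,0,0],0]
    - [[0.2,0,-13.7],[0,0,0],0]

```text
time: 1.27
eef_pos: [0.4187, 0.2989, 0.0902]
eef_rot: [-0.002, 0.214, 0.977, -0.002]
ft_force: [-1.3, 0.7, -0.6]
width: 0.001
grasp_force: 0.0
```

```bash
python3 - <<'E'
from h import *
for n,u,v in(('side',195,90),('top',100,150)):
    c=cam(n); p=env.sense()['eef_pos']; print(n,proj(c,p))
    globals()[n]=crop(c,u,v,80,90,5)
cv2.imwrite('pics/p1.png',np.hstack([side,top]))
E
```

```text
side [242.05197556 155.99763515]
top [166.66615435 186.58962328]
```

View pics/p1.png

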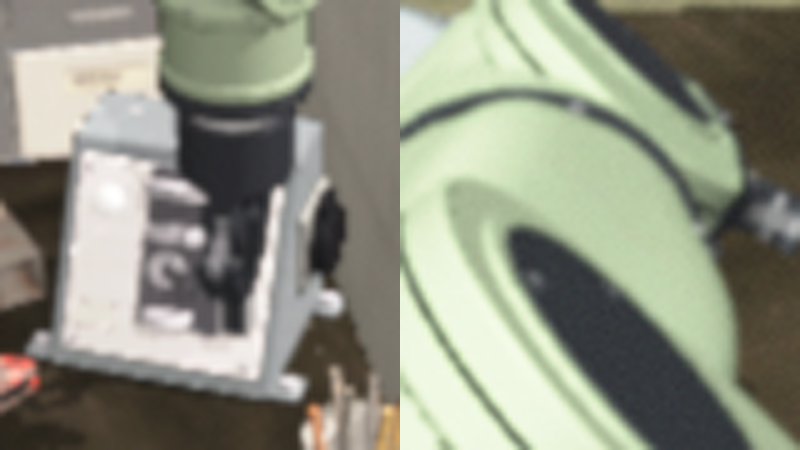

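The shut fingers (tip at about (235,325) in the side crop) stand just right of the lever, and the top view is occluded by the arm. I'll push along the panel's +y.

>>> arm_command:
  rows:
    - [[-1.0,0.5,0],[0,0,0],0]
    - [[-2.0,1.0,0],[0,0,0],0]
    - [[-2.9,1.5,0],[0,0,0],0]
    - [[-3.8,2.0,0],[0,0,0],0]
    - [[-4.6,2.4,0],[0,0,0],0]
    - [[-5.5,2.9,0],[0,0,0],0]
    - [[-6.4,3.4,0],[0,0,0],0]
    - [[-6.9,3.7,0],[0,0,0],0]
    - [[-6.9,3.7,0],[0,0,0],0]

```text
time: 2.12
eef_pos: [0.3507, 0.3371, 0.0944]
eef_rot: [-0.0, 0.214, 0.977, 0.0]
ft_force: [-1.0, 0.1, -0.4]
width: 0.005
grasp_force: 0.0
```

>>> arm_command:
  rows:
    - [[-0.5,-1.5,3],[0,0,0],0]
    - [[-0.5,-2,7],[0,0,0],0]
    - [[-0.5,-2,11],[0,0,0],0]
    - [[1,-6,13],[0,0,-0.12],0]
    - [[2,-10,15.5],[0,0,-0.24],0]
    - [[3,-14,15.5],[0,0,-0.36],0.5]
    - [[4,-18,15.5],[0,0,-0.48],1]
    - [[5,-22,15.5],[0,0,-0.6],1]
    - [[6,-26,15.5],[0,0,-0.72],1]
    - [[7,-29.5,15.5],[0,0,-0.84],1]
    - [[7.7,-32.9,15.5],[0,0,-0.96],1]
    - [[7.7,-32.9,15.5],[0,0,-1.08],1]

```text
time: 3.12
eef_pos: [0.43, -0.0005, 0.2496]
eef_rot: [0.001, 0.692, 0.722, -0.001]
ft_force: [0.8, -0.7, 0.1]
width: 0.978
grasp_force: 0.0
```

```bash
python3 - <<'E'
from h import *
import pickle
print(env.sense()['qpos'].round(2))
o=[]
for n,u,v in(('side',205,105),('top',100,160)):
    c=cam(n); pickle.dump(c,open(n+'1.pkl','wb'));o.append(crop(c,u,v,66,66,6))
cv2.imwrite('pics/p2.png',np.hstack(o))
E
```

```text
[-0.23  0.49  0.25  1.95 -0.17  0.72  0.16]
```

View pics/p2.png

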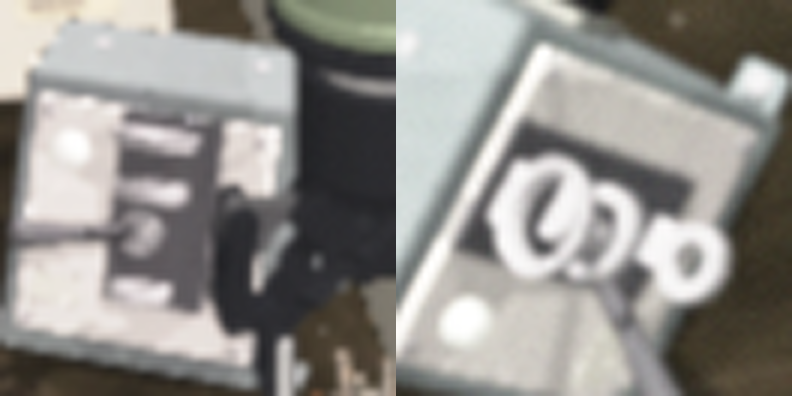

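The lever is now over to the left (off) and the eyes are clear. The top-face centres, in 6x crop pixels, are roughly top view (530,216),(588,231),(688,257) and side view (153,129),(151,182),(142,282). I'll fit these and finish the approach to the pin.

```bash
python3 - <<'E'
from h import *
import pickle
from scipy.optimize import least_squares
np.set_printoptions(precision=4,suppress=True)
T=pickle.load(open('top1.pkl','rb'));S=pickle.load(open('side1.pkl','rb'))
s6=lambda p:np.array((205+p[0]/6-.42,105+p[1]/6-.42));t6=lambda p:np.array((100+(p[0]-396)/6-.42,160+p[1]/6-.42))
P=[(.09,(153,129),(530,216)),(.06,(151,182),(588,231)),(0,(142,282),(688,257))]
for z,s,t in P: print(*tri(S,s6(s),T,t6(t)))
def res(q):
    M,o=frame(q[:3],q[3])
    return np.concatenate([np.r_[proj(S,o+M[:,2]*z)-s6(s),proj(T,o+M[:,2]*z)-t6(t)] for z,s,t in P])
for y in (None,62,63):
    g=(lambda q:res(q)) if y is None else (lambda q:res(np.r_[q[:3],np.radians(y)]))
    r=least_squares(g,[.378,.355,.067,1.09]);print(y,r.x[:3],np.degrees(r.x[3]),r.fun.round(2))
E
```

```text
[0.3979 0.3982 0.1534] 0.000287601684516899
[0.3923 0.3823 0.1282] 0.0018527849243309977
[0.3804 0.3539 0.0792] 0.001755057384198658
None [0.3809 0.3566 0.0761] 66.93487960268293 [-0.08 -0.11  0.76  0.12 -0.41 -0.24 -0.13 -0.19 -0.23  0.27 -0.57 -0.46]
62 [0.379  0.3575 0.0761] 62.452399669259734 [ 0.36 -0.06  1.02 -0.45 -0.32 -0.23 -0.08 -0.31 -0.8   0.19 -0.9   0.24]
63 [0.3794 0.3573 0.0761] 62.452399669259734 [ 0.27 -0.07  0.97 -0.34 -0.33 -0.23 -0.09 -0.29 -0.69  0.21 -0.83  0.1 ]
```

>>> arm_command:
  rows:
    - [[-0.2,0.8,0],[0,0,-0.12],1]
    - [[-0.2,0.8,0],[0,0,-0.24],1]
    - [[-0.2,0.8,0],[0,0,-0.36],1]
    - [[-0.2,0.8,0],[0,0,-0.48],1]
    - [[-0.2,0.8,0],[0,0,-0.58],1]
    - [[-0.2,0.8,0],[0,0,-0.58],1]
    - [[-0.2,0.8,0],[0,0,-0.58],1]

```text
time: 3.8
eef_pos: [0.427, 0.0159, 0.2492]
eef_rot: [-0.0, 0.864, 0.504, -0.0]
ft_force: [-0.4, 0.3, -0.5]
width: 1.002
grasp_force: 0.0
```

>>> arm_command:
  rows:
    - [[0.1,-0.8,0],[0,0,0.03],1]
    - [[0.1,-0.8,-3],[0,0,0.03],1]
    - [[0.1,-0.8,-6],[0,0,0.03],1]
    - [[0.1,-0.8,-8],[0,0,0.03],1]
    - [[0.1,-0.8,-9.6],[0,0,0.03],1]
    - [[0.1,-0.8,-9.6],[0,0,0.03],1]
    - [[0.1,-0.8,-9.6],[0,0,0.03],1]

```text
time: 4.38
eef_pos: [0.428, 0.0071, 0.1534]
eef_rot: [-0.001, 0.857, 0.515, -0.0]
ft_force: [-0.4, -0.4, -0.3]
width: 0.999
grasp_force: 0.0
```

>>> arm_command:
  rows:
    - [[0,0,0],[0,0,0],0.6]
    - [[0,0,0],[0,0,0],0.3]
    - [[0,0,0],[0,0,0],0.2]
    - [[0,0,0],[0,0,0],0.1]
    - [[0,0,0],[0,0,0],0]
    - [[0,0,0],[0,0,0],0]
    - [[0,0,0],[0,0,0],0]
    - [[0,0,0],[0,0,0],0]
  newtons: 60

```text
time: 5.05
eef_pos: [0.4282, 0.0071, 0.1538]
eef_rot: [-0.0, 0.858, 0.514, 0.0]
ft_force: [-2.3, 1.0, 13.0]
width: 0.335
grasp_force: 58.1
```

>>> arm_command:
  rows:
    - [[0,0,3],[0,0,0],0]
    - [[0,0,6],[0,0,0],0]
    - [[0,0,9.5],[0,0,0],0]
    - [[0,0,13],[0,0,0],0]
    - [[0,2,17.7],[0,0,0],0]
    - [[0,6,17.7],[0,0,0],0]
    - [[0,10,17.7],[0,0,0],0]
    - [[0,14,17.7],[0,0,0],0]
    - [[0,18,17.7],[0,0,0],0]
    - [[0.2,22,17.7],[0,0,0],0]

```text
time: 5.88
eef_pos: [0.4291, 0.2291, 0.3304]
eef_rot: [-0.0, 0.858, 0.514, -0.0]
ft_force: [0.8, -0.3, -4.5]
width: 0.338
grasp_force: 61.2
```

>>> arm_command:
  rows:
    - [[0,4,0],[-0.1,0.05,0],0]
    - [[0.2,8,0],[-0.2,0.1,0],0]
    - [[0.4,12,0],[-0.3,0.15,0],0]
    - [[0.6,16,0],[-0.4,0.2,0],0]
    - [[0.8,20,0],[-0.435,0.222,0],0]
    - [[1.2,25,0],[-0.435,0.222,0],0]
    - [[1.2,25,0],[-0.435,0.222,0],0]
    - [[1.2,25,0],[-0.435,0.222,0],0]

```text
time: 6.55
eef_pos: [0.4232, 0.4353, 0.3066]
eef_rot: [0.125, 0.835, 0.501, -0.19]
ft_force: [0.6, -1.1, -5.3]
width: 0.333
grasp_force: 62.1
```

```bash
python3 - <<'E'
from h import *
import pickle
s=env.sense();print(s['qpos'].round(2),s['eef_pos'],R.from_quat(np.roll(s['eef_rot'],-1)).as_matrix().round(3))
M=R.from_quat(np.roll(s['eef_rot'],-1)).as_matrix();a=-M[:,2];h=s['eef_pos']+.019*a
print('nose',h-.1505*a)
o=[]
for n,u,v in(('side',195,65),('top',75,130)):
    c=cam(n); pickle.dump(c,open(n+'2.pkl','wb'));o.append(crop(c,u,v,80,110,5)); print(proj(c,h-.1505*a))
cv2.imwrite('pics/p3.png',np.hstack(o))
E
```

```text
[-0.96  1.05  0.31  0.53 -0.11  2.02 -1.26] [0.42315022 0.43534293 0.30661443] [[ 0.425  0.884 -0.192]
 [ 0.789 -0.466 -0.399]
 [-0.443  0.019 -0.897]]
nose [0.39794239 0.38283707 0.18871638]
[230.47421741 119.43603622]
[122.80915425 195.16145301]
```

View pics/p3.png

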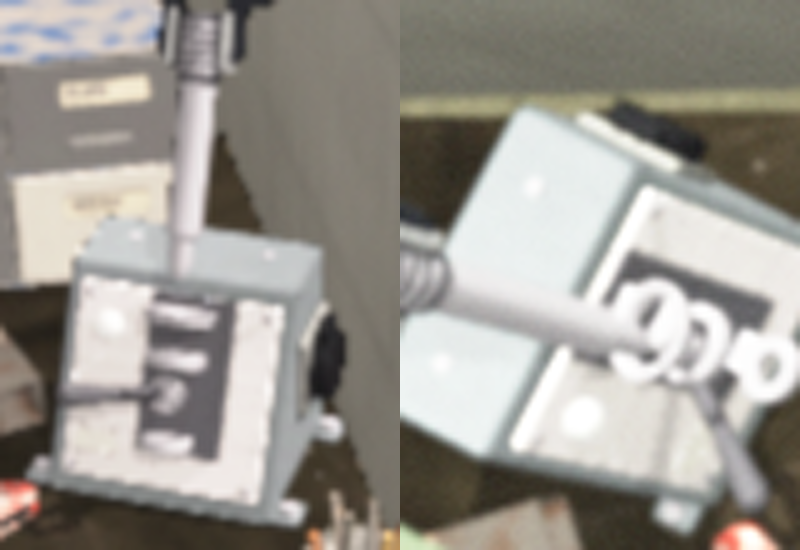

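The pin hangs correctly in the fingers with its nose at about (178,278) in the side crop, close to the predicted (177,274), so kinematics and cameras agree. Joint 6 is at its limit, so the last pose was only partly reached. I'll ease the tilt now and restore it lower down.

>>> arm_command:
  rows:
    - [[0,0,0],[0.05,-0.025,0],0]
    - [[0,0,0],[0.1,-0.05,0],0]
    - [[0,0,0],[0.11,-0.056,0],0]
    - [[0,0,0],[0.11,-0.056,0],0]

```text
time: 6.98
eef_pos: [0.4212, 0.4316, 0.3115]
eef_rot: [0.093, 0.845, 0.507, -0.141]
ft_force: [-0.0, 0.8, -4.3]
width: 0.338
grasp_force: 62.1
```

```bash
cat > st.py <<'E'
from h import *
np.set_printoptions(precision=4,suppress=True)
def pin(s,extra=.004):
    M=R.from_quat(np.roll(s['eef_rot'],-1)).as_matrix();a=-M[:,2]
    return a,s['eef_pos']-(.1315+extra)*a
def rel(low,yaw,s,extra=.004):
    M,o=frame(low,yaw);a,n=pin(s,extra)
    ax=M.T@a
    print('q',s['qpos'].round(2),'tcp',s['eef_pos'],'\nnose in eye frame mm',(M.T@(n-o)*1e3).round(1),'tilt err deg x,y',np.degrees(ax[:2]).round(1),'F',s['ft_force'].round(1))
    return M,o,a,n
if __name__=='__main__': rel((.380,.3575,.075),np.radians(64),env.sense())
E
python3 st.py
```

```text
q [-0.98  0.93  0.31  0.76 -0.12  1.79 -1.25] tcp [0.4212 0.4316 0.3115] 
nose in eye frame mm [-16.2  -4.9 114.5] tilt err deg x,y [-8.5  0.1] F [-0.   0.8 -4.3]
```

>>> arm_command:
  rows:
    - [[0.2,0.9,-0.5],[-0.02,0.01,0],0]
    - [[0.4,1.8,-1.4],[-0.04,0.02,0],0]
    - [[0.4,1.8,-1.4],[-0.04,0.02,0],0]
    - [[0.4,1.8,-1.4],[-0.04,0.02,0],0]

```text
time: 7.32
eef_pos: [0.4253, 0.4501, 0.2948]
eef_rot: [0.106, 0.841, 0.505, -0.161]
ft_force: [-0.6, -0.1, -4.3]
width: 0.332
grasp_force: 62.0
```

```bash
python3 - <<'E'
from st import *
import pickle
M,o,a,n=rel((.380,.3575,.075),np.radians(64),env.sense())
D=[(circ(M,o,z,r),(0,0,255)) for z,r in((0,.018),(.06,.0215),(.09,.026))]+[([n,n+.13*a],(0,255,0))]
O=[]
for nm,u,v in(('side',205,100),('top',95,165)):
    c=cam(nm);pickle.dump(c,open(nm+'3.pkl','wb'));O.append(crop(c,u,v,50,60,8,D))
cv2.imwrite('pics/p4.png',np.hstack(O))
E
```

```text
q [-0.97  1.02  0.3   0.6  -0.13  1.91 -1.27] tcp [0.4253 0.4501 0.2948] 
nose in eye frame mm [  1.4  -0.4 107.6] tilt err deg x,y [-5.7  0.1] F [-0.6 -0.1 -4.3]
```

View pics/p4.png

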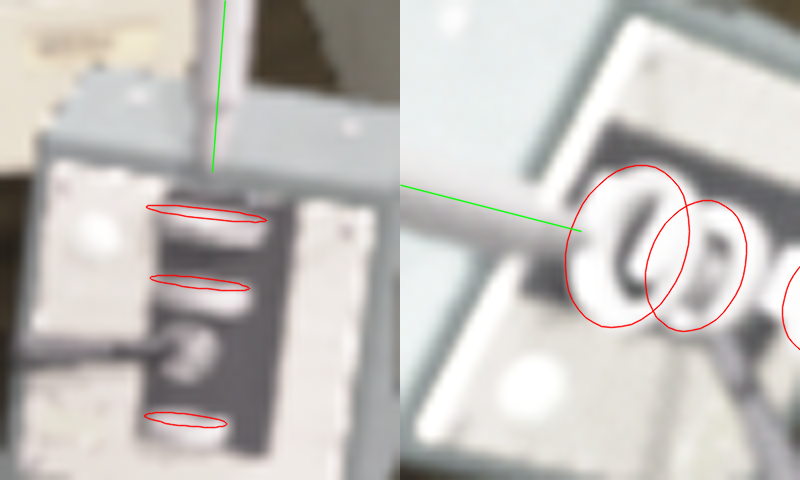

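The pin's nose at (212,172) in the side crop sits centred above the top eye, and the modelled rings match the imaged ones in both views to about 0.6 px. Next I'll compute a descent that restores the tilt as it goes.

```bash
cat > plan.py <<'E'
from st import *
import sys
def plan(low,yaw,st,extra=.004):
    s=env.sense();M,o,a,n=rel(low,yaw,s,extra)
    for sz,th,dx,dy in st:
        e=np.radians(th-28);ax=M@np.array([np.sin(e),0,np.cos(e)])
        N=o+M@np.array([dx,dy,sz])
        t=N+(.1315+extra)*ax
        v=np.cross(a,ax);v*=np.arcsin(np.linalg.norm(v))/np.linalg.norm(v)
        print(sz,th,((t-s['eef_pos'])*100).round(2),v.round(3))
E
python3 - <<'E'
from plan import *
plan((.380,.3575,.075),np.radians(64),[(.085,23,0,-.0005),(.065,24.5,0,-.0005),(.045,26,0,-.0005),(.03,27,0,-.0005),(.012,28,0,-.0005),(.0,28,0,-.0005)])
E
```

```text
q [-0.97  1.02  0.3   0.6  -0.13  1.91 -1.27] tcp [0.4255 0.4498 0.2963] 
nose in eye frame mm [  0.9  -0.8 108.9] tilt err deg x,y [-5.9  0.1] F [ 0.3  0.3 -3.3]
0.085 23 [-0.44 -0.9  -2.15] [-0.013  0.009 -0.001]
0.065 24.5 [-0.71 -1.45 -4.06] [-0.037  0.02  -0.001]
0.045 26 [-0.98 -2.01 -5.98] [-0.06   0.032 -0.001]
0.03 27 [-1.19 -2.45 -7.41] [-0.076  0.039 -0.001]
0.012 28 [-1.47 -3.02 -9.11] [-0.092  0.047 -0.001]
0.0 28 [ -1.72  -3.53 -10.17] [-0.092  0.047 -0.001]
```

>>> arm_command:
  rows:
    - [[-0.2,-0.4,-1.0],[-0.006,0.004,0],0]
    - [[-0.4,-0.9,-2.1],[-0.013,0.009,0],0]
    - [[-0.55,-1.2,-3.1],[-0.025,0.015,0],0]
    - [[-0.7,-1.45,-4.0],[-0.037,0.02,0],0]
    - [[-0.85,-1.75,-5.0],[-0.05,0.026,0],0]
    - [[-1.0,-2.0,-6.0],[-0.06,0.032,0],0]
    - [[-1.0,-2.0,-6.0],[-0.06,0.032,0],0]
    - [[-1.0,-2.0,-6.0],[-0.06,0.032,0],0]

```text
time: 8.08
eef_pos: [0.4153, 0.43, 0.236]
eef_rot: [0.122, 0.835, 0.501, -0.189]
ft_force: [0.9, -0.4, -3.9]
width: 0.336
grasp_force: 62.0
```

```bash
python3 - <<'E'
from plan import *
plan((.380,.3575,.075),np.radians(64),[(.03,27,0,-.0005),(.012,28,0,-.0005),(.003,28,0,-.0005)])
E
```

```text
q [-0.99  1.04  0.3   0.79 -0.12  1.76 -1.26] tcp [0.4153 0.43   0.236 ] 
nose in eye frame mm [ 0.4  0.1 44.6] tilt err deg x,y [-2. -0.] F [ 0.9 -0.4 -3.9]
0.03 27 [-0.18 -0.48 -1.37] [-0.016  0.007  0.   ]
0.012 28 [-0.45 -1.05 -3.07] [-0.032  0.015  0.   ]
0.003 28 [-0.64 -1.43 -3.87] [-0.032  0.015  0.   ]
```

No contact forces, and the nose is through the middle eye. I'll go on to just above the low eye and look.

>>> arm_command:
  rows:
    - [[-0.1,-0.25,-0.7],[-0.008,0.004,0],0]
    - [[-0.2,-0.5,-1.4],[-0.016,0.007,0],0]
    - [[-0.35,-0.8,-2.2],[-0.024,0.011,0],0]
    - [[-0.45,-1.05,-3.0],[-0.032,0.015,0],0]
    - [[-0.45,-1.05,-3.0],[-0.032,0.015,0],0]
    - [[-0.45,-1.05,-3.0],[-0.032,0.015,0],0]

```text
time: 8.58
eef_pos: [0.4108, 0.4194, 0.2057]
eef_rot: [0.132, 0.832, 0.499, -0.203]
ft_force: [0.0, 0.0, -4.9]
width: 0.34
grasp_force: 62.1
```

```bash
python3 - <<'E'
from plan import *
import pickle
plan((.380,.3575,.075),np.radians(64),[(.003,28,0,-.0005),(-.01,28,0,-.0005),(-.02,28,0,-.0005),(-.028,28,0,-.0005)])
M,o,a,n=rel((.380,.3575,.075),np.radians(64),env.sense())
D=[(circ(M,o,z,r),(0,0,255)) for z,r in((0,.018),)]+[([n,n+.13*a],(0,255,0))]
O=[]
for nm,u,v in(('side',215,120),('top',110,170)):
    c=cam(nm);pickle.dump(c,open(nm+'4.pkl','wb'));O.append(crop(c,u,v,40,50,10,D))
cv2.imwrite('pics/p5.png',np.hstack(O))
E
```

```text
q [-0.99  1.07  0.3   0.86 -0.11  1.71 -1.26] tcp [0.4108 0.4194 0.2057] 
nose in eye frame mm [-0.4 -0.5 12.4] tilt err deg x,y [ 0. -0.] F [ 0.   0.  -4.9]
0.003 28 [-0.18 -0.37 -0.84] [ 0.001 -0.     0.   ]
-0.01 28 [-0.45 -0.92 -1.99] [ 0.001 -0.     0.   ]
-0.02 28 [-0.65 -1.34 -2.88] [ 0.001 -0.     0.   ]
-0.028 28 [-0.82 -1.68 -3.58] [ 0.001 -0.     0.   ]
q [-0.99  1.07  0.3   0.86 -0.11  1.71 -1.26] tcp [0.4108 0.4194 0.2057] 
nose in eye frame mm [-0.4 -0.5 12.4] tilt err deg x,y [ 0. -0.] F [ 0.   0.  -4.9]
```

View pics/p5.png

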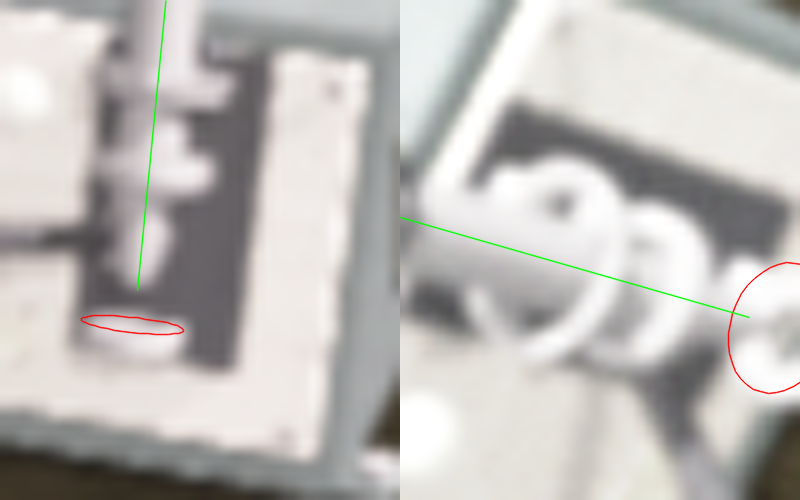

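In the side crop the nose at (140,285) points at the low eye's centre, near (133,325), and the pin has passed the upper two eyes centrally. I'll lower it slowly along the axis.

>>> arm_command:
  rows:
    - [[-0.1,-0.2,-0.4],[0,0,0],0]
    - [[-0.2,-0.4,-0.85],[0,0,0],0]
    - [[-0.27,-0.55,-1.2],[0,0,0],0]
    - [[-0.35,-0.7,-1.55],[0,0,0],0]
    - [[-0.35,-0.7,-1.55],[0,0,0],0]

```text
time: 9.1
eef_pos: [0.4071, 0.4121, 0.1901]
eef_rot: [0.132, 0.832, 0.499, -0.203]
ft_force: [-0.0, -0.0, -3.6]
width: 0.334
grasp_force: 62.1
```

>>> arm_command:
  rows:
    - [[-0.06,-0.13,-0.26],[0,0,0],0]
    - [[-0.12,-0.25,-0.53],[0,0,0],0]
    - [[-0.18,-0.38,-0.8],[0,0,0],0]
    - [[-0.25,-0.5,-1.06],[0,0,0],0]
    - [[-0.25,-0.5,-1.06],[0,0,0],0]

```text
time: 9.52
eef_pos: [0.4047, 0.4074, 0.1796]
eef_rot: [0.132, 0.832, 0.499, -0.203]
ft_force: [0.2, 0.5, -5.9]
width: 0.338
grasp_force: 62.0
```

>>> arm_command:
  rows:
    - [[-0.04,-0.09,-0.18],[0,0,0],0]
    - [[-0.08,-0.17,-0.35],[0,0,0],0]
    - [[-0.12,-0.25,-0.53],[0,0,0],0]
    - [[-0.16,-0.34,-0.71],[0,0,0],0]
    - [[-0.16,-0.34,-0.71],[0,0,0],0]

```text
time: 9.93
eef_pos: [0.4032, 0.404, 0.1727]
eef_rot: [0.132, 0.832, 0.499, -0.203]
ft_force: [0.1, 1.2, -5.0]
width: 0.337
grasp_force: 62.1
```

>>> arm_command:
  rows:
    - [[-0.03,-0.06,-0.13],[0,0,0],0]
    - [[-0.06,-0.13,-0.27],[0,0,0],0]
    - [[-0.09,-0.19,-0.4],[0,0,0],0]
    - [[-0.12,-0.25,-0.53],[0,0,0],0]
    - [[-0.12,-0.25,-0.53],[0,0,0],0]

```text
time: 10.35
eef_pos: [0.402, 0.4015, 0.1675]
eef_rot: [0.132, 0.832, 0.499, -0.203]
ft_force: [0.0, 0.8, -5.6]
width: 0.335
grasp_force: 62.1
```

>>> arm_command:
  rows:
    - [[-0.02,-0.04,-0.09],[0,0,0],0]
    - [[-0.04,-0.08,-0.18],[0,0,0],0]
    - [[-0.06,-0.13,-0.27],[0,0,0],0]
    - [[-0.08,-0.17,-0.35],[0,0,0],0]
    - [[-0.08,-0.17,-0.35],[0,0,0],0]

```text
time: 10.77
eef_pos: [0.4022, 0.4016, 0.1663]
eef_rot: [0.131, 0.832, 0.5, -0.2]
ft_force: [5.5, 14.9, 24.8]
width: 0.334
grasp_force: 65.7
```

A clean axial reaction appears, so the shoulder seems to be seated. I'll relax the push and look before letting go.

>>> arm_command:
  rows:
    - [[0.03,0.06,0.13],[0,0,0],0]
    - [[0.04,0.08,0.18],[0,0,0],0]
    - [[0.04,0.08,0.18],[0,0,0],0]

```text
time: 11.02
eef_pos: [0.402, 0.4013, 0.1667]
eef_rot: [0.132, 0.832, 0.5, -0.202]
ft_force: [2.6, 6.6, 6.9]
width: 0.334
grasp_force: 63.7
```

```bash
python3 - <<'E'
from plan import *
import pickle
M,o,a,n=rel((.380,.3575,.075),np.radians(64),env.sense())
D=[([n,n-.001*a],(0,255,0)),([n+.028*a+.012*M[:,1],n+.028*a-.012*M[:,1]],(0,0,255))]
O=[]
for nm,u,v in(('side',215,130),('top',120,165)):
    c=cam(nm);pickle.dump(c,open(nm+'5.pkl','wb'));O.append(crop(c,u,v,40,50,10,D))
cv2.imwrite('pics/p6.png',np.hstack(O))
E
```

```text
q [-1.    1.06  0.3   1.03 -0.11  1.55 -1.25] tcp [0.402  0.4013 0.1667] 
nose in eye frame mm [  0.6  -0.7 -31.5] tilt err deg x,y [-0.1  0. ] F [2.6 6.6 6.9]
```

View pics/p6.png

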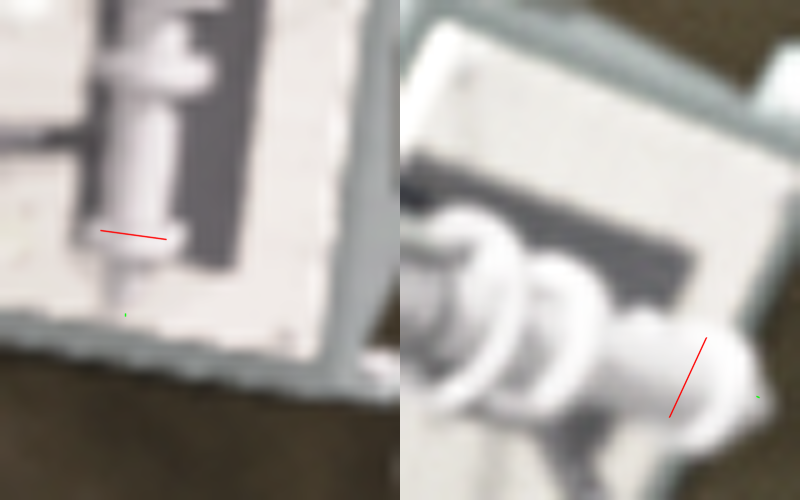

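The body reaches the low eye, and about 19 mm of shank shows below the ring (from about (120,260) to (118,312) in the side crop), which is 28 − 9 mm as it should be. The pin is home, so I'll release it and withdraw along its axis.

>>> arm_command:
  rows:
    - [[0,0,0],[0,0,0],0.45]
    - [[0,0,0],[0,0,0],0.6]
    - [[0,0,0],[0,0,0],0.8]
    - [[0,0,0],[0,0,0],1]
    - [[0,0,0],[0,0,0],1]
    - [[0.2,0.4,0.9],[0,0,0],1]
    - [[0.6,1.3,2.6],[0,0,0],1]
    - [[1.0,2.1,4.4],[0,0,0],1]
    - [[1.4,3.0,6.2],[0,0,0],1]
    - [[1.8,3.8,7.9],[0,0,0],1]
    - [[1.8,3.8,10],[0,0,0],1]
    - [[1.8,3.8,12],[0,0,0],1]

```text
time: 12.12
eef_pos: [0.4197, 0.4387, 0.2866]
eef_rot: [0.132, 0.832, 0.499, -0.203]
ft_force: [-0.2, -0.4, 1.0]
width: 1.0
grasp_force: 0.0
```

```bash
python3 - <<'E'
from plan import *
import pickle
s=env.sense();print(s['eef_pos'],s['ft_force'].round(1),s['qpos'].round(2))
for nm,(u,v,w,h) in(('side',(220,130,20,35)),('top',(120,185,40,30))):
    c=cam(nm);b=pickle.load(open(nm+'5.pkl','rb'))
    A=[cv2.cvtColor(i['image'],cv2.COLOR_RGB2GRAY)[v:v+h,u:u+w].astype(np.float32) for i in(b,c)]
    print(nm,cv2.phaseCorrelate(*A),np.abs(A[0]-A[1]).mean())
E
```

```text
[0.4197 0.4387 0.2866] [-0.2 -0.4  1. ] [-0.97  1.08  0.31  0.53 -0.12  2.02 -1.27]
side ((0.041875464212628444, -0.03948969830260296), 1.038983358277215) 2.8085713
top ((-0.13456621088284493, -0.2552558577889492), 0.9767397365967433) 4.954167
```

The pin did not move on release and the gripper is clear, so I'm handing in.

```bash
python3 -c "
from workcell import env
print(env.job_done())"
```

```text
the job is handed in; nothing more can be done
None
```

The lever is flipped to off, and the slim pin sits shoulder-home on the lowest eye, released and still. The job is handed in, with no verdict returned.

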